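# Fit the grinding disc on the bench grinder and shut its guard

## Robot

A 7-joint arm with a two-finger parallel gripper is mounted at the origin on the work surface; the furniture and walls round the work are solid. World frame = base frame: x ahead of the robot, y to its left, z up, the work surface at z = 0. Lengths are in mm, angles in rad, forces in N, time in s.
With the tool pointing down it reaches from about 400 to 875 mm from the base axis. Payload 4.4 kg.
Tool frame: the origin (TCP) lies midway between the tips of the shut fingers; the grasp point (between the pads) lies 19 mm behind it; z points along the fingers, y is the line along which they close (so a half turn about z gives the same grasp; the last joint's range is limited). The gripper opens to 85 mm and grips with 20 to 120 N. Pads are 22 mm wide; open, the fingers measure 114 mm over their backs; the gripper's body (76 mm by 85 mm) begins 54 mm behind the grasp point. The pads swing forward as they close: fully open they stand 13 mm farther back than shut.
Start: joints at [-1.347, 0.628, 0.038, 1.517, -0.027, 0.996, -0.02], TCP at [185.719, 622.918, 209.813] pointing down, gripper open.
Joint ranges: [-3.06, 3.06], [-0.37, 2.12], [-1.25, 1.32], [0.18, 2.47], [-1.1, 4.24], [0.23, 1.98], [-2.94, 2.94]. Speed limits (rad/s): [2.57, 2.57, 3.14, 3.14, 3.14, 3.14, 3.14].

## Interface

Orientations are given as [roll, pitch, yaw] about the fixed x, y, z axes, in that order (R = Rz(yaw) Ry(pitch) Rx(roll)).
In Python, from cell import readout, optics, order gives the robot as it stands.
- The arm moves only by the shell command python3 -m jog 'ROWS'. ROWS is a JSON object of lists of equal length, an entry for each row: "claw": the opening, from 0 (shut) to 1 (fully open); "xyz": the shift along the tool's x, y, z each as a share of 0.1 m, from -1 to 1, a list of three; "twist": the turn, a rotation vector about the tool's x, y, z each as a share of 180 degrees, from -1 to 1, a list of three. A call has 1 to 12 rows; each row shifts and turns the commanded pose from where the row before left it, along the tool's axes as they then stand; what a row does not reach is not made up. A row lasts 1/8 s, in which the tool goes at most 62.5 mm and 10.7 degrees, less where a joint would pass 70% of its speed; a pose out of reach is approached as far as the arm can. A call with a number of a shift or a turn outside -1 to 1 is refused whole. A call with a gripper value outside its range is refused whole. The fingers move at their own pace and stop on an object; the grip force is fixed at half the most. Time passes only in rows, so rows that do not move let the fingers close. It gives the time, the measured TCP pose, the force, the opening and the grip force at its end, in the units of the state.
- readout.read_state(): the state, without advancing time (a new reading comes with each control period).
- optics.get_image(name): name is "scene" or "top" or "wrist"; returns a dict with "color" (400x640x3 uint8, red, green, blue), "fovy" (degrees; the focal length in pixels is half the picture's height over the tangent of half this angle, whatever the lens; pixels are square), "cx", "cy" (the principal point, pixels), "view" (4x4, takes a point from world to camera coordinates). Camera axes: x right, y up, looking along -z (the intrinsics and any distortion apply to the point x, -y, -z); pixel columns grow to the right and rows downward; lengths in mm; the calibration is good to about 2 mm. The wrist camera is an equidistant fisheye: a pixel r from the principal point sees the ray r / f radians off the axis. A picture is of the moment at which its call begins. There is no depth.
- order.finish_job(): hands the job in; it is judged then, once.
Trained networks look in the newest picture that a camera, given by its name, has taken for a name from the list of things; names that differ only in an ending like _2 or _b are one class to them, and where a whole thing is asked for, a point or a joint stands for the part that bears it (a point fixed in the world has none). Each returns a list of dicts, best first, with "score" (0 to 1); they miss things now and then, are a little off and sometimes report something else, mostly with a low value. They report only what shows in the picture. A call takes as long as a camera call.
- optics.boxes_of(camera, label): "rect" ([left, top, width, height] in pixels, round what is visible of it).
The state is a dict: "clock": time; "qpos": joint angles; "qd": joint speeds; "tau": joint torques, N m; "eef_pos": TCP position; "tool_rot": TCP orientation; "force": force on the tool from outside, world axes, zero at the start; "torque": the same for the moment, N m; "width": finger opening in mm; "gripper_force": force on a finger pad.
Only numpy, scipy, OpenCV 4.12 (cv2) and the standard library are available. Lean on these libraries where they do the work, as an engineer would, in place of code of your own. Each camera call takes 0.05 s, during which the arm holds its last target. There are 200 camera calls.

## Task

Fit the holed grinding disc on the tile grinder: turn it so that all four holes line up with the four studs of the spindle flange, and slide it down, hub up, until it lies flat on the flange. Then slide the clear guard along its track fully shut. Do not move or upset the bottle, the glue tin or the iron block.

Things in the scene. Friction and masses are not known exactly. Their poses are not given: they have to be found in the camera images.
- disc: Loose grinding disc, 104 mm across, 10 mm thick, orange upper face, 0.4 kg; starts flat on the bench, hub up. Origin: centre of its underside, z up. Four through holes, 15 mm wide, centred 34 mm out on its +x, +y, -x, -y axes: fits in any of four quarter turns. The dark round hub in its middle, 36 mm across, stands 10 to 45 mm above the underside: grip it there.
- spindle_seat (a point): Centre of the flat steel flange (92 mm across, its top 40 mm above the bench); z up. Seated, the disc's origin is here. Four brass studs, 10 mm wide with tapered tips, rise 16 mm above it, 34 mm out on its +x, +y, -x, -y axes. The spindle is locked (1.5 N m friction) at its own angle, not the guard's. Grinder fixed; a green motor housing, 76 mm high, starts 71 mm behind the axis.
- guard_knob (a point): On the axis of the guard's upright black knob, 100 mm above the bench; knob 22 mm across, straight from 84 to 116 mm above the bench. It stands mid-way on the clear guard (100 mm long, 10 mm thick, top at 77 mm). The guard slides along this frame's y: +y shuts, -y opens; x points towards the spindle's side. Shut, the knob is 85 mm from the spindle axis along -x.
- guard (a joint): Position of the guard on its track in m: 0 shut (against a stop), 0.09 fully open (against a stop). It slides with about 2 N of friction and stays where it is left.
- oil_bottle: White squeeze bottle with a red cap, 54 mm wide and 158 mm high, standing upright to the right of the grinder; a bystander. Origin under its centre.
- glue_tin: Yellow glue tin, 70 mm wide and 71 mm high, standing at the far left; a bystander. Origin under its centre.
- iron_block: Dark iron block, 62 x 62 x 52 mm, at the near left; a bystander. Origin under its centre.

How it is judged:
By the outcome, as a careful person would: the job done as asked, in the order asked, and still so for the second after the job is handed in, with the robot touching nothing.
It also fails if it takes over 51 s, if anything falls off the work surface, if the arm or the gripper's body presses on something with over 40 N, if the wrist force passes 120 N, or if a joint passes its speed limit or range.

## Working session

There is one attempt and no reset: what is moved stays moved. The work goes in short steps, Python scripts to look and compute and a shell command to move; the robot and the scene stay as the last step left them, time stands still between calls to the robot, and variables do not carry over. Pictures are saved under pics/ and viewed, at most 10 in all, crops included, and the job is handed in when it is done.

```bash
mkdir -p pics
cat > h.py <<'E'
import numpy as np, cv2
from cell import readout, optics, order
def ray(im,u,v,fish=False):
    f=im["color"].shape[0]/2/np.tan(np.radians(im["fovy"]/2))
    a=np.array([u-im["cx"],v-im["cy"]])
    if fish:
        r=np.hypot(*a);t=r/f;d=np.array([*(a/max(r,1e-9)*np.sin(t)),np.cos(t)])
    else: d=np.array([*(a/f),1.])
    d=np.array([d[0],-d[1],-d[2]])
    V=np.array(im["view"]);R=V[:3,:3]
    return -R.T@V[:3,3], R.T@d
def at(im,u,v,z,fish=False):
    c,d=ray(im,u,v,fish);return c+d*(z-c[2])/d[2]
def proj(im,p,fish=False):
    V=np.array(im["view"]);q=V[:3,:3]@np.array(p,float)+V[:3,3];q=np.array([q[0],-q[1],-q[2]])
    f=im["color"].shape[0]/2/np.tan(np.radians(im["fovy"]/2))
    if fish:
        s=np.hypot(q[0],q[1]);t=np.arctan2(s,q[2]);return np.array([im["cx"]+f*t*q[0]/s,im["cy"]+f*t*q[1]/s])
    return np.array([im["cx"]+f*q[0]/q[2],im["cy"]+f*q[1]/q[2]])
def save(im,n,crop=None,s=1):
    c=im["color"][:,:,::-1]
    if crop: x0,y0,x1,y1=crop;c=c[y0:y1,x0:x1]
    cv2.imwrite("pics/"+n,cv2.resize(c,None,fx=s,fy=s,interpolation=cv2.INTER_CUBIC))
E
python3 - <<'E'
from h import *
ims={n:optics.get_image(n) for n in("scene","top","wrist")}
import pickle;pickle.dump(ims,open("ims0.pkl","wb"))
for n,i in ims.items(): save(i,n+"0.png"); print(n,i["fovy"],i["cx"],i["cy"],np.round(ray(i,320,200)[0]))
for n in ims:
  for l in("disc","guard_knob","guard","spindle_seat","oil_bottle","glue_tin","iron_block"):
    try: print(n,l,[(np.round(b["rect"]).tolist(),round(b["score"],2)) for b in optics.boxes_of(n,l)[:2]])
    except Exception as e: print(n,l,e)
s=readout.read_state();print(s["clock"],s["eef_pos"],s["tool_rot"],s["width"])
E
```

```text
scene 54.99280879667194 321.82251566048274 194.51282213925887 [ 123. -650.  623.]
top 46.91501999396448 324.1237678581842 195.86752918826295 [ 295.   52. 1308.]
wrist 65.70646984690485 319.8477515674393 197.9981262740688 [115. 643. 373.]
scene disc [([300.0, 224.0, 40.0, 36.0], 0.71)]
scene guard_knob [([350.0, 197.0, 32.0, 49.0], 0.85)]
scene guard [([354.0, 199.0, 30.0, 43.0], 0.62)]
scene spindle_seat [([358.0, 188.0, 32.0, 24.0], 0.55)]
scene oil_bottle [([394.0, 250.0, 38.0, 67.0], 0.97)]
scene glue_tin [([299.0, 134.0, 21.0, 7.0], 0.47)]
scene iron_block [([213.0, 166.0, 26.0, 30.0], 0.97)]
top disc [([333.0, 202.0, 37.0, 35.0], 0.87)]
top guard_knob [([346.0, 170.0, 38.0, 7.0], 0.73)]
top guard [([348.0, 167.0, 34.0, 18.0], 0.63)]
top spindle_seat [([319.0, 134.0, 31.0, 34.0], 0.82)]
top oil_bottle [([427.0, 179.0, 31.0, 22.0], 0.61)]
top glue_tin [([191.0, 143.0, 30.0, 25.0], 0.86)]
top iron_block [([208.0, 249.0, 30.0, 29.0], 0.91)]
wrist disc [([66.0, 341.0, 14.0, 27.0], 0.82)]
wrist guard_knob []
wrist guard []
wrist spindle_seat []
wrist oil_bottle [([22.0, 370.0, 34.0, 30.0], 0.56)]
wrist glue_tin []
wrist iron_block [([154.0, 287.0, 14.0, 11.0], 0.53), ([22.0, 369.0, 36.0, 31.0], 0.35)]
1.2 [185.68924456 622.91300814 209.83044996] [-3.14159230e+00 -5.60770549e-05  2.85180862e+00] 85.10120168345318
```

View pics/top0.png

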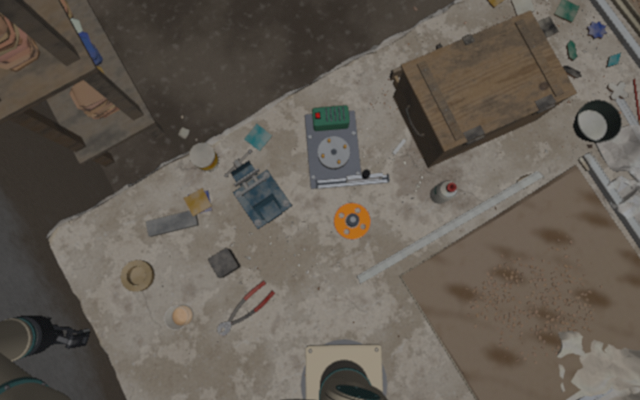

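View pics/scene0.png

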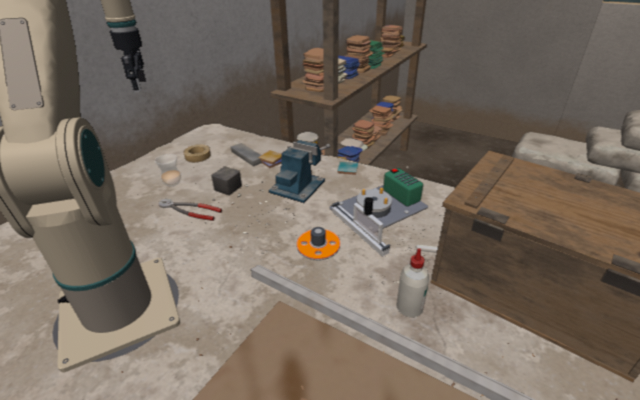

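The top view shows the disc at about (351,220), the flange at (334,152), the knob at (366,174) and the green housing at (330,117). I'll zoom in and measure.

Run:
```python
from h import *
import pickle;ims=pickle.load(open("ims0.pkl","rb"));t=ims["top"]
save(t,"top0z.png",(295,95,395,245),5)
cv2.imwrite("pics/top0z.png",cv2.resize(cv2.imread("pics/top0z.png"),None,fx=.8,fy=.8)) 
print("disc top",at(t,351,220.5,10),"flange",at(t,334,152,40),"knob",at(t,366,174,116))
for n in("housing",(330,117,76)),("trackL",(315,184,10)),("trackR",(388,178,10)),("bottle",(444,190,80)),: print(n[0],at(t,*n[1]))
print(proj(t,[0,0,0]),proj(t,[500,0,0]))
```

```text
disc top [439.29826957 -30.66149129  10.        ] flange [631.7110352   14.37576126  40.        ] knob [550.3445062  -66.77813841 116.        ]
housing [722.85390592  24.59975445  76.        ]
trackL [546.04503982  69.82468268  10.        ]
trackR [ 560.31290361 -140.18107575   10.        ]
bottle [ 510.49228012 -280.25487559   80.        ]
[343.61029563 383.33887521] [339.57423522 200.02875892]
```

View pics/top0z.png

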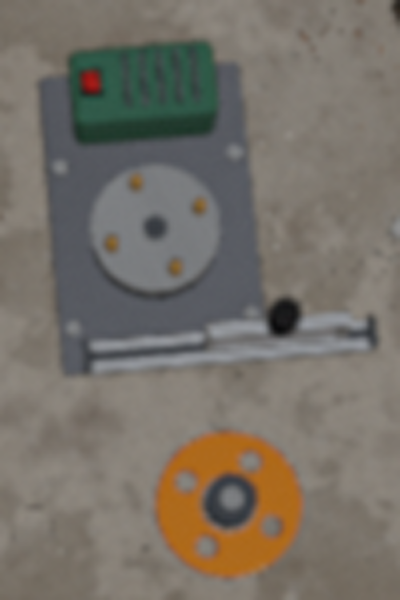

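The studs and holes are clear. I'll swing in an arc to a hover between disc and flange for a wrist view.

```bash
python3 -m jog '{"claw":[1,1,1,1,1,1,1,1,1,1,1,1],"xyz":[[-0.6,-0.08,-0.04],[-0.6,-0.08,-0.04],[-0.6,-0.08,-0.04],[-0.6,-0.08,-0.04],[-0.6,-0.08,-0.04],[-0.6,-0.08,-0.04],[-0.6,-0.08,-0.04],[-0.6,-0.08,-0.04],[-0.6,-0.08,-0.04],[-0.6,-0.08,-0.04],[-0.6,-0.08,-0.04],[-0.6,-0.08,-0.04]],"twist":[[0,0,0.032],[0,0,0.032],[0,0,0.032],[0,0,0.032],[0,0,0.032],[0,0,0.032],[0,0,0.032],[0,0,0.032],[0,0,0.032],[0,0,0.032],[0,0,0.032],[0,0,0.032]]}'
python3 -m jog '{"claw":[1,1],"xyz":[[0,0,0],[0,0,0]],"twist":[[0,0,0],[0,0,0]]}'
python3 - <<'E'
from h import *
w=optics.get_image("wrist");import pickle;pickle.dump(w,open("w1.pkl","wb"));save(w,"w1.png")
s=readout.read_state();print(s["clock"],s["eef_pos"],s["tool_rot"],s["qpos"])
for l,p in dict(disc=(439,-31,10),fl=(632,14,40),knob=(550,-67,116)).items(): print(l,proj(w,p,True))
for l in("disc","spindle_seat","guard_knob"):print(l,optics.boxes_of("wrist",l)[:2])
E
```

```text
clock: 2.7
eef_pos: [569.6, 55.2, 258.1]
tool_rot: [3.141, 0.0, 1.642]
force: [1.0, -0.8, 0.6]
width: 85.2
gripper_force: 0.0
clock: 2.95
eef_pos: [569.1, 57.8, 257.8]
tool_rot: [3.142, -0.001, 1.646]
force: [1.5, 0.2, -0.1]
width: 85.3
gripper_force: 0.0
3.0 [568.96840125  58.76630176 257.6573268 ] [-3.14136022e+00 -1.23553969e-03  1.64755790e+00] [-0.41081305  0.48920084  0.39787033  1.68725681 -0.21826708  1.00923419
  0.13881269]
disc [226.38613792 216.53931549]
fl [365.34344834 202.83432868]
knob [295.41933248 284.00356456]
disc [{'rect': [289.5, 216.6, 23.4, 82.1], 'score': 0.71}, {'rect': [197.9, 179.1, 66.0, 72.2], 'score': 0.63}]
spindle_seat [{'rect': [334.3, 167.7, 65.7, 66.6], 'score': 0.77}]
guard_knob [{'rect': [289.4, 216.0, 22.8, 84.3], 'score': 0.95}]
```

View pics/w1.png

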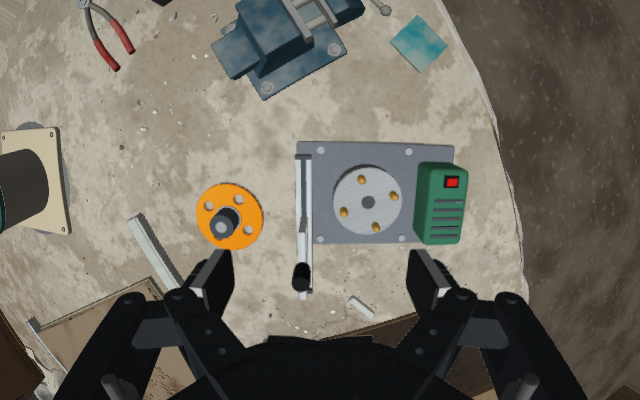

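The wrist view shows the disc at (230,216), the flange at (367,200) with four brass studs, and the knob at about (302,275). Next I'll measure these by segmentation.

```bash
cat > m.py <<'E'
from h import *
from scipy.optimize import least_squares
def blobs(mask,lo,hi):
    n,l,st,c=cv2.connectedComponentsWithStats(mask.astype(np.uint8))
    return [(c[i],st[i,4],l==i) for i in range(1,n) if lo<=st[i,4]<=hi]
def fitcirc(P,r):
    P=np.array(P)[:,:2]
    s=least_squares(lambda c:np.hypot(*(P-c[:2]).T)-c[2],[*P.mean(0),r],loss="soft_l1",f_scale=.5);return s.x
def ortho(im,cx,cy,z,half,res,fish):  # res px/mm, col=+x world... row=y
    n=int(2*half*res)+1;g=np.linspace(-half,half,n)
    M=np.array([[proj(im,(cx+a,cy+b,z),fish) for a in g] for b in g],np.float32)
    return cv2.remap(im["color"],M[:,:,0],M[:,:,1],cv2.INTER_CUBIC)
def ang4(pts,c):
    a=np.arctan2(pts[:,1]-c[1],pts[:,0]-c[0]);return np.degrees(np.angle(np.mean(np.exp(4j*a)))/4)
def kas(Q,r):   # centre,angle of 4 pts
    c=Q.mean(0);return c,ang4(Q,c),np.hypot(*(Q-c).T)
E
python3 - <<'E'
from m import *
import pickle
for name,im,fish in(("w",pickle.load(open("w1.pkl","rb")),True),("top",pickle.load(open("ims0.pkl","rb"))["top"],False)):
    d0=(439,-31);o=ortho(im,*d0,10,70,3,fish);hsv=cv2.cvtColor(o,cv2.COLOR_RGB2HSV)
    m=((hsv[:,:,0]<22)&(hsv[:,:,1]>170)&(hsv[:,:,2]>90)).astype(np.uint8)
    cs,h=cv2.findContours(m,cv2.RETR_CCOMP,cv2.CHAIN_APPROX_NONE)
    k=max(range(len(cs)),key=lambda i:cv2.contourArea(cs[i]))
    print(name,"disc outer",fitcirc(cs[k][:,0]/3-70+np.array(d0),52))
    H=[]
    for i,c in enumerate(cs):
        if h[0,i,3]==k and 300<cv2.contourArea(c):
            p=fitcirc(c[:,0]/3-70+np.array(d0),7);print("  hole",p.round(1),cv2.contourArea(c)/9)
            if cv2.contourArea(c)/9<230:H.append(p[:2])
    if len(H)==4: print(kas(np.array(H),34))
    f0=(632,14)
    for z in(40,50):
        o=ortho(im,*f0,z,65,3,fish);hsv=cv2.cvtColor(o,cv2.COLOR_RGB2HSV)
        if z==50 :
            cv2.imwrite(f"pics/o_{name}.png",o[:,:,::-1])
            yy,xx=np.mgrid[:o.shape[0],:o.shape[1]];
            m=(hsv[:,:,0]>8)&(hsv[:,:,0]<30)&(hsv[:,:,1]>110)&(np.hypot(xx-195,yy-195)<150)
            B=sorted(blobs(m,150,3000),key=lambda b:-b[1])[:4];Q=np.array([b[0] for b in B])/3-65+np.array(f0)
            print(" studs z50",Q.round(1).tolist(),[b[1]/9 for b in B],kas(Q,34))
        else:
            g=cv2.GaussianBlur(cv2.cvtColor(o,cv2.COLOR_RGB2GRAY),(5,5),1).astype(float)
            P=[]
            c=np.array([195.,195.])
            for it in range(3):
                P=[]
                for a in np.arange(0,2*np.pi,.05):
                    r=np.arange(41*3,51*3);v=cv2.remap(g.astype(np.float32),(c[0]+r*np.cos(a)).astype(np.float32)[None],(c[1]+r*np.sin(a)).astype(np.float32)[None],1)[0]
                    i=np.argmin(np.gradient(v));P.append(c+r[i]*np.array([np.cos(a),np.sin(a)]))
                f=fitcirc(P,138);c=f[:2]
            print(" flange",f[:2]/3-65+np.array(f0),f[2]/3)
E
```

```text
w disc outer [441.50616458 -32.26343571  51.33231583]
  hole [457.7  -2.5   7.9] 194.66666666666666
  hole [411.8 -15.7   7.8] 192.16666666666666
  hole [471.3 -48.4   7.9] 194.44444444444446
  hole [435.8 -39.7  26.1] 2007.2222222222222
 flange [634.84144319  15.67571585] 45.669722332826744
 studs z50 [[647.5, -14.8], [665.4, 29.5], [603.3, 3.3], [621.3, 47.3]] [np.float64(100.44444444444444), np.float64(92.44444444444444), np.float64(91.44444444444444), np.float64(82.44444444444444)] (array([634.3885058 ,  16.32956306]), np.float64(22.823028727627115), array([33.78182907, 33.68938475, 33.70360815, 33.63727179]))
top disc outer [439.0650168  -32.63053544  49.7250787 ]
  hole [455.4  -2.7   9.5] 282.5
  hole [409.  -16.    9.4] 275.8333333333333
  hole [440.6 -33.5  23. ] 1851.7222222222222
  hole [423.  -62.2   9.2] 267.0
 flange [633.56569727  16.02969045] 45.831371929814594
 studs z50 [[619.6, 47.3], [601.7, 2.8], [645.9, -15.2], [664.0, 29.2]] [np.float64(42.333333333333336), np.float64(41.0), np.float64(40.333333333333336), np.float64(37.55555555555556)] (array([632.80399954,  16.01961796]), np.float64(22.90172896568668), array([33.96780879, 33.77081723, 33.90583906, 33.853823  ]))
```

```bash
cat > g.py <<'E'
import sys,numpy as np
from cell import readout
from scipy.spatial.transform import Rotation as Ro
def go(x,y,z,yaw):
    s=readout.read_state();R=Ro.from_euler("xyz",s["tool_rot"]);p=s["eef_pos"]
    T=Ro.from_euler("xyz",[np.pi,0,np.radians(yaw)])
    print("t",s["clock"],"at",np.round(p,1),"yaw",np.degrees(s["tool_rot"][2]).round(2),"w",s["width"],"F",np.round(s["force"],1))
    print("twist share",np.round((R.inv()*T).as_rotvec()/np.pi,4),"shift if before turn",np.round(R.inv().apply(np.array([x,y,z])-p)/100,4),"after turn",np.round(T.inv().apply(np.array([x,y,z])-p)/100,4))
if __name__=="__main__": go(*map(float,sys.argv[1:]))
E
python3 g.py 441.5 -32.1 120 106.3
```

```text
t 3.15 at [568.9  58.9 257.6] yaw 94.44 w 85.31705611900671 F [-0.1  0.2  0.4]
twist share [-0.0001 -0.0002 -0.0659] shift if before turn [-0.8098 -1.3407  1.3757] after turn [-0.5161 -1.4788  1.3757]
```

```bash
python3 -m jog '{"claw":[1,1,1,1,1,1,1,1],"xyz":[[0,0,0],[0,0,0],[-0.13,-0.37,0.344],[-0.13,-0.37,0.344],[-0.13,-0.37,0.344],[-0.126,-0.369,0.344],[0,0,0],[0,0,0]],"twist":[[0,0,-0.033],[0,0,-0.033],[0,0,0],[0,0,0],[0,0,0],[0,0,0],[0,0,0],[0,0,0]]}'
python3 - <<'E'
from m import *
im=optics.get_image("wrist");save(im,"w2.png")
d0=(440,-31);o=ortho(im,*d0,10,60,4,True);hsv=cv2.cvtColor(o,cv2.COLOR_RGB2HSV)
m=((hsv[:,:,0]<22)&(hsv[:,:,1]>170)&(hsv[:,:,2]>80)).astype(np.uint8)
cs,h=cv2.findContours(m,cv2.RETR_CCOMP,cv2.CHAIN_APPROX_NONE)
k=max(range(len(cs)),key=lambda i:cv2.contourArea(cs[i]))
print("disc outer",fitcirc(cs[k][:,0]/4-60+np.array(d0),52))
for i,c in enumerate(cs):
    if h[0,i,3]==k and 600<cv2.contourArea(c): print("hole",fitcirc(c[:,0]/4-60+np.array(d0),7).round(1),cv2.contourArea(c)/16)
E
python3 g.py 441.5 -32.1 10 106.3
```

```text
clock: 4.15
eef_pos: [442.8, -32.8, 120.5]
tool_rot: [3.14, 0.0, 1.854]
force: [0.3, -0.3, -0.1]
width: 85.4
gripper_force: 0.0
disc outer [440.59786581 -32.93176321  51.2914944 ]
hole [456.7  -3.    7.8] 191.0
hole [411.  -16.5   7.8] 190.34375
hole [442.3 -38.8  24.8] 2073.875
t 4.2 at [443.4 -32.7 120.8] yaw 106.27 w 85.8124734810662 F [0.2 0.7 0.2]
twist share [ 0.0009  0.0002 -0.0002] shift if before turn [ 0.0112 -0.0196  1.108 ] after turn [ 0.0106 -0.0166  1.108 ]
```

View pics/w2.png

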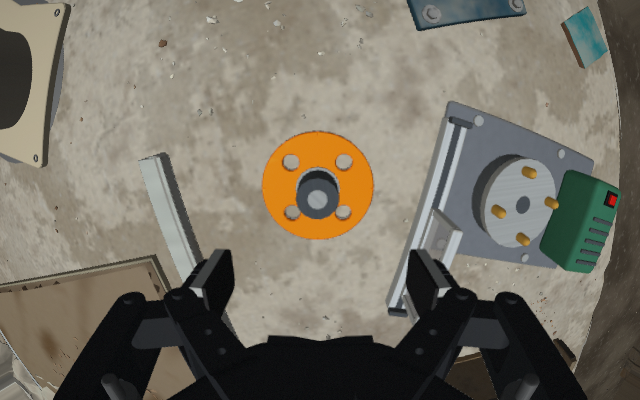

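Disc centred at about (318,185) with holes square to the fingers. Now descend and grip.

```bash
python3 -m jog '{"claw":[1,1,1,1,1,0,0,0,0,0,0,0],"xyz":[[0.006,-0.026,0.3],[0,0,0.3],[0,0,0.3],[0,0,0.208],[0,0,0],[0,0,0],[0,0,0],[0,0,0],[0,0,0],[0,0,0],[0,0,0],[0,0,0]],"twist":[[0,0,0],[0,0,0],[0,0,0],[0,0,0],[0,0,0],[0,0,0],[0,0,0],[0,0,0],[0,0,0],[0,0,0],[0,0,0],[0,0,0]]}'
python3 g.py 440.6 -33 160 106.3
```

```text
clock: 5.7
eef_pos: [439.5, -32.5, 15.5]
tool_rot: [3.14, -0.003, 1.853]
force: [0.2, 1.2, 10.9]
width: 32.3
gripper_force: 58.6
t 5.7 at [439.5 -32.5  15.5] yaw 106.15 w 32.349448539889906 F [ 0.2  1.2 10.9]
twist share [ 0.0007 -0.001  -0.0008] shift if before turn [-0.0032  0.0122 -1.4454] after turn [-0.0076  0.0092 -1.4455]
```

```bash
python3 -m jog '{"claw":[0,0,0,0,0,0],"xyz":[[0,0,-0.1],[0,0,-0.25],[0,0,-0.4],[0,0,-0.5],[0,0,-0.25],[0,0,0]],"twist":[[0,0,0],[0,0,0],[0,0,0],[0,0,0],[0,0,0],[0,0,0]]}'
python3 -m jog '{"claw":[0],"xyz":[[0,0,0]],"twist":[[0,0,0]]}'
python3 - <<'E'
from h import *
im=optics.get_image("wrist");save(im,"w3.png");import pickle;pickle.dump(im,open("w3.pkl","wb"))
E
python3 g.py 440.6 -33 160 106.3
```

```text
clock: 6.45
eef_pos: [439.0, -33.0, 165.6]
tool_rot: [3.14, -0.003, 1.853]
force: [-0.8, 0.6, -4.5]
width: 32.9
gripper_force: 60.7
clock: 6.58
eef_pos: [437.1, -32.7, 163.3]
tool_rot: [-3.138, -0.004, 1.853]
force: [-0.1, 0.3, -3.8]
width: 32.7
gripper_force: 60.6
t 6.625 at [437.  -32.8 163. ] yaw 106.15 w 32.82243384735449 F [ 0.   0.9 -4.8]
twist share [-0.0013 -0.0014 -0.0008] shift if before turn [-0.0119  0.0345  0.0301] after turn [-0.0118  0.0344  0.0303]
```

View pics/w3.png

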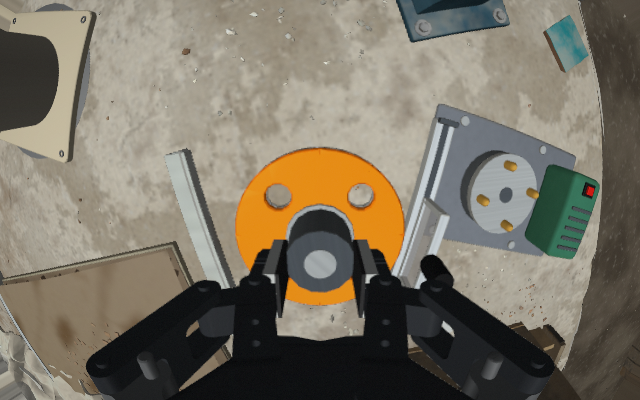

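```bash
cat > held.py <<'E'
from m import *
from scipy.spatial.transform import Rotation as Ro
def fit(im,s):
    hsv=cv2.cvtColor(im["color"],cv2.COLOR_RGB2HSV)
    m=((hsv[:,:,0]<22)&(hsv[:,:,1]>170)&(hsv[:,:,2]>80)).astype(np.uint8)
    cs,h=cv2.findContours(m,cv2.RETR_CCOMP,cv2.CHAIN_APPROX_NONE)
    k=max(range(len(cs)),key=lambda i:cv2.contourArea(cs[i]))
    T=Ro.from_euler("xyz",s["tool_rot"]);p=np.array(s["eef_pos"])
    C=cs[k][:,0].astype(float)
    # outer contour: keep points whose outside isn't black gripper
    v=cv2.erode(hsv[:,:,2],np.ones((9,9)));C=C[v[C[:,1].astype(int),C[:,0].astype(int)]>70]; C=C[C[:,1]<300]
    HC=[c[:,0].astype(float) for i,c in enumerate(cs) if h[0,i,3]==k and 200<cv2.contourArea(c)<2500]
    def rays(P):
        R=[ray(im,u,w,True) for u,w in P];return R[0][0],np.array([r[1] for r in R])
    o,D=rays(C);HD=[rays(c)[1] for c in HC]
    def res(q,full=False):
        # q: disc origin offset in tool frame (x,y,z), tilt rx,ry, yaw
        Rm=T.as_matrix()@Ro.from_rotvec([q[3],q[4],0]).as_matrix()
        c=p+T.as_matrix()@np.array(q[:3])          # centre of upper face
        def loc(D): 
            n=Rm[:,2];t=((c-o)@n)/(D@n);return ((o+D*t[:,None])-c)@Rm
        L=loc(D);r=[np.hypot(L[:,0],L[:,1])-52]
        hs=[loc(d) for d in HD]
        for l in hs:
            # hole: circle r 7.5 at 34 at angle near q5+90k
            a=np.arctan2(l[:,1].mean(),l[:,0].mean());a=q[5]+np.pi/2*np.round((a-q[5])/(np.pi/2))
            r.append(np.hypot(l[:,0]-34*np.cos(a),l[:,1]-34*np.sin(a))-7.5)
        return np.concatenate(r+[np.array([q[3],q[4]])*40])
    f=least_squares(res,[0,0,5,0,0,np.pi/4],loss="soft_l1",f_scale=.5)
    return f.x,np.sqrt(np.mean(f.fun**2)),len(C),len(HC)
E
python3 - <<'E'
from held import *
import pickle
im=pickle.load(open("w3.pkl","rb"));s=readout.read_state()
q,e,n,k=fit(im,s);print(np.round(q[:3],2),np.degrees(q[3:]).round(2),e,n,k)
# flange + studs in this view
f0=(634,16)
o=ortho(im,*f0,50,65,3,True);hsv=cv2.cvtColor(o,cv2.COLOR_RGB2HSV);yy,xx=np.mgrid[:o.shape[0],:o.shape[1]]
m=(hsv[:,:,0]>8)&(hsv[:,:,0]<30)&(hsv[:,:,1]>110)&(np.hypot(xx-195,yy-195)<150)
B=sorted(blobs(m,150,3000),key=lambda b:-b[1])[:4];Q=np.array([b[0] for b in B])/3-65+np.array(f0);print(kas(Q,34),[b[1] for b in B])
# camera nominal in tool frame
T=Ro.from_euler("xyz",s["tool_rot"]);print("cam in tool",T.inv().apply(ray(im,0,0)[0]-s["eef_pos"]))
E
```

```text
[-1.72 -0.07  8.46] [ 0.38 -1.05 44.89] 12.506407410121726 393 2
(array([632.81573661,  15.47401756]), np.float64(22.836229410738493), array([33.93822797, 33.571091  , 33.6598621 , 33.91492611])) [np.int32(1420), np.int32(1386), np.int32(1230), np.int32(1177)]
cam in tool [ 7.36103978e+01 -1.46637899e-01 -1.64164985e+02]
```

```bash
python3 -m jog '{"claw":[0,0,0,0,0,0,0],"xyz":[[0,0,0],[0,0,0],[0,0,0],[0,0,0],[0,0,0],[0,0,0],[0,0,0]],"twist":[[0,0,0.035],[0,0,0.036],[0,0,0.036],[0,0,0.036],[0,0,0.035],[0,0,0.035],[0,0,0]]}'
python3 g.py 634 17 140 67.85
```

```text
clock: 7.5
eef_pos: [437.3, -33.2, 162.9]
tool_rot: [-3.136, 0.0, 1.184]
force: [0.1, -0.3, -4.6]
width: 32.9
gripper_force: 60.6
t 7.5 at [437.3 -33.2 162.9] yaw 67.84 w 32.87212776738814 F [ 0.1 -0.3 -4.6]
twist share [-0.0018  0.     -0.    ] shift if before turn [1.2071 1.6336 0.22  ] after turn [1.2069 1.6324 0.2293]
```

```bash
python3 -m jog '{"claw":[0,0,0,0,0,0,0,0],"xyz":[[0.15,0.2,0],[0.25,0.34,0],[0.25,0.34,0],[0.25,0.34,0],[0.2,0.27,0.1],[0.107,0.143,0.13],[0,0,0],[0,0,0]],"twist":[[0,0,0],[0,0,0],[0,0,0],[0,0,0],[0,0,0],[0,0,0],[0,0,0],[0,0,0]]}'
python3 g.py 634 17 85 67.85
```

```text
clock: 8.5
eef_pos: [633.8, 16.3, 140.2]
tool_rot: [-3.136, -0.001, 1.183]
force: [0.3, -0.9, -3.5]
width: 32.7
gripper_force: 60.6
t 8.5 at [633.8  16.3 140.2] yaw 67.8 w 32.71546338294398 F [ 0.3 -0.9 -3.5]
twist share [-0.0016 -0.0002 -0.0003] shift if before turn [0.0069 0.0021 0.5523] after turn [ 0.0073 -0.0008  0.5523]
```

```bash
python3 -m jog '{"claw":[0,0,0,0,0],"xyz":[[0.007,0,0.15],[0,0,0.2],[0,0,0.15],[0,0,0.06],[0,0,0]],"twist":[[-0.0016,0,0],[0,0,0],[0,0,0],[0,0,0],[0,0,0]]}'
python3 -m jog '{"claw":[0],"xyz":[[0,0,0]],"twist":[[0,0,0]]}'
python3 - <<'E'
from held import *
import pickle
im=optics.get_image("wrist");pickle.dump(im,open("w4.pkl","wb"));save(im,"w4.png",(200,80,440,320),2.5)
q,e,n,k=fit(im,readout.read_state());print(np.round(q[:3],2),np.degrees(q[3:]).round(2),n,k)
E
python3 g.py 634 17 60 67.85
```

```text
clock: 9.12
eef_pos: [635.1, 17.6, 84.3]
tool_rot: [3.141, -0.001, 1.183]
force: [-0.2, -1.5, -3.4]
width: 32.9
gripper_force: 60.7
clock: 9.25
eef_pos: [635.9, 17.5, 85.4]
tool_rot: [3.139, -0.002, 1.183]
force: [0.5, -0.0, -3.8]
width: 32.9
gripper_force: 60.7
[-1.93 -0.11  8.81] [ 0.32  1.   44.88] 418 2
t 9.3 at [636.   17.6  85.5] yaw 67.8 w 32.86361405367945 F [ 0.1 -0.4 -3.6]
twist share [ 0.001  -0.0007 -0.0003] shift if before turn [-0.0134 -0.0167  0.2552] after turn [-0.0128 -0.0159  0.2552]
```

View pics/w4.png

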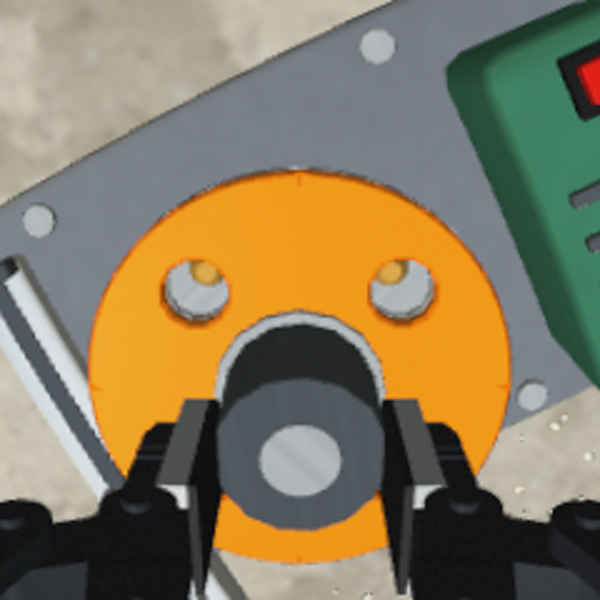

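Both far studs show through the holes, symmetric left to right, at crop (205,271) and (392,271). I'll check the tool-x direction numerically.

Run:
```python
from held import *
import pickle
im=pickle.load(open("w4.pkl","rb"));s=readout.read_state()
T=Ro.from_euler("xyz",s["tool_rot"]).as_matrix();p=s["eef_pos"]
q,*_=fit(im,s);print("q",q[:3].round(2))
for c in((633.5,15.8),(634.6,16),(632.8,15.5)):
    for r in (0,3,):
        out=[]
        for k in range(4):
            a=np.radians(22.85+90*k);P=np.array([c[0]+34*np.cos(a),c[1]+34*np.sin(a),56])
            if ((P-p)@T)[0]>0: 
                out.append(((proj(im,P-T[:,0]*r,True)-[200,80])*2.5).round(1))
        print(c,"r",r,out)
# holes predicted px on top face & lower visible
for a in(45,-45):
    P=p+T@(q[:3]+34*np.array([np.cos(np.radians(a)),np.sin(np.radians(a)),0]));print("hole",((proj(im,P,True)-[200,80])*2.5).round(1))
# brass pixels
hsv=cv2.cvtColor(im["color"],cv2.COLOR_RGB2HSV)[170:215,260:380]
m=(hsv[:,:,0]>14)&(hsv[:,:,0]<30)&(hsv[:,:,1]>80)&(hsv[:,:,2]<225)
for b in blobs(m,15,400): 
    ys,xs=np.where(b[2]);print(b[1],((np.array([xs.min(),xs.max(),ys.min(),ys.max()])+[260,260,170,170]-[200,200,80,80])*2.5))
# sensitivity
c=np.array([633.5,15.8,56]);print("px per mm toolx",(proj(im,c+T[:,0]*35,True)-proj(im,c+T[:,0]*34,True))*2.5)
```

```text
q [-1.93 -0.11  8.81]
(633.5, 15.8) r 0 [array([385.1, 271.4]), array([200., 272.])]
(633.5, 15.8) r 3 [array([384.8, 282.5]), array([200.4, 283.1])]
(634.6, 16) r 0 [array([388.8, 269.2]), array([203.5, 269.7])]
(634.6, 16) r 3 [array([388.4, 280.3]), array([203.9, 280.9])]
(632.8, 15.5) r 0 [array([383. , 273.4]), array([198.1, 274. ])]
(632.8, 15.5) r 3 [array([382.7, 284.5]), array([198.5, 285.1])]
hole [401.5 291.6]
hole [195.9 291.9]
96 [190.  222.5 260.  282.5]
97 [372.5 405.  260.  282.5]
22 [160.  205.  305.  327.5]
px per mm toolx [-0.01348497 -3.82887834]
```

```bash
python3 -m jog '{"claw":[0,0,0,0,0,0],"xyz":[[-0.008,0,0.03],[0,0,0.06],[0,0,0.06],[0,0,0.05],[0,0,0],[0,0,0]],"twist":[[0,0,0],[0,0,0],[0,0,0],[0,0,0],[0,0,0],[0,0,0]]}'
python3 - <<'E'
from held import *
import pickle
im=optics.get_image("wrist");pickle.dump(im,open("w5.pkl","wb"));save(im,"w5.png",(200,80,440,320),2.5)
s=readout.read_state();print(s["eef_pos"],s["force"],s["torque"])
q,e,n,k=fit(im,s);print(np.round(q[:3],2),np.degrees(q[3:]).round(2),n,k)
E
```

```text
clock: 10.05
eef_pos: [635.3, 16.9, 64.9]
tool_rot: [3.14, -0.002, 1.183]
force: [-0.2, -0.3, -3.3]
width: 33.1
gripper_force: 60.7
[635.3619862   16.95590627  65.0483512 ] [-1.91280170e-03 -5.92108000e-02 -3.42632865e+00] [-0.05024412 -0.00692302  0.0320209 ]
[-1.96 -0.23  8.93] [ 0.29  0.16 44.65] 418 2
```

View pics/w5.png

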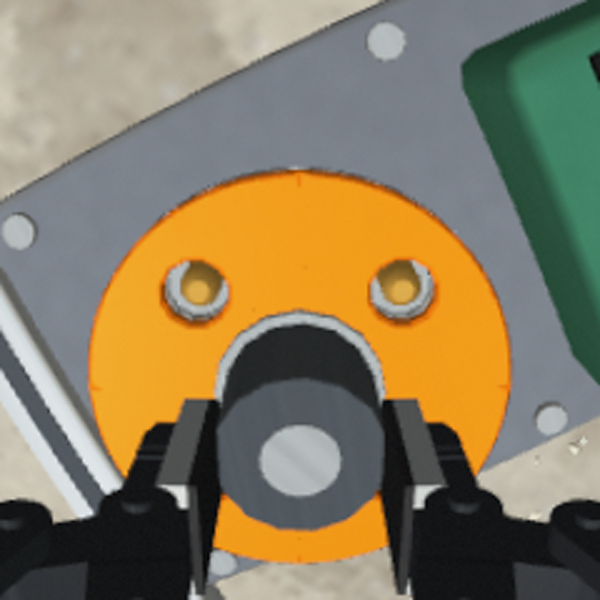

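The studs sit centred in both visible holes at about (199,290) and (402,290), with no contact force. Continuing down gently.

```bash
python3 -m jog '{"claw":[0,0,0,0,0],"xyz":[[0,0,0.02],[0,0,0.02],[0,0,0.02],[0,0,0.015],[0,0,0]],"twist":[[0,0,0],[0,0,0],[0,0,0],[0,0,0],[0,0,0]]}'
```

```text
clock: 10.72
eef_pos: [635.0, 17.0, 57.2]
tool_rot: [3.14, -0.002, 1.183]
force: [0.4, 0.2, -4.6]
width: 32.8
gripper_force: 60.7
```

```bash
python3 -m jog '{"claw":[0,0,0,0],"xyz":[[0,0,0.01],[0,0,0.01],[0,0,0.01],[0,0,0]],"twist":[[0,0,0],[0,0,0],[0,0,0],[0,0,0]]}'
```

```text
clock: 11.22
eef_pos: [635.2, 17.1, 55.6]
tool_rot: [3.14, -0.003, 1.183]
force: [-3.1, 0.2, 5.8]
width: 32.6
gripper_force: 61.8
```

Contact came at 55.6, matching 40 + 15.5, so it's seated. Release and retreat.

```bash
python3 -m jog '{"claw":[0.65,0.65,0.65,0.65,0.65,0.65,0.65,0.65,0.65,0.65],"xyz":[[0,0,0],[0,0,0],[0,0,0],[0,0,0],[0,0,-0.1],[0,0,-0.3],[0,0,-0.4],[0,0,-0.4],[0,0,-0.2],[0,0,0]],"twist":[[0,0,0],[0,0,0],[0,0,0],[0,0,0],[0,0,0],[0,0,0],[0,0,0],[0,0,0],[0,0,0],[0,0,0]]}'
python3 - <<'E'
from m import *
import pickle
im=optics.get_image("wrist");pickle.dump(im,open("w6.pkl","wb"));save(im,"w6.png")
d0=(634,16);o=ortho(im,*d0,50,65,4,True);hsv=cv2.cvtColor(o,cv2.COLOR_RGB2HSV)
m=((hsv[:,:,0]<22)&(hsv[:,:,1]>170)&(hsv[:,:,2]>80)).astype(np.uint8)
cs,h=cv2.findContours(m,cv2.RETR_CCOMP,cv2.CHAIN_APPROX_NONE)
k=max(range(len(cs)),key=lambda i:cv2.contourArea(cs[i]));print("disc",fitcirc(cs[k][:,0]/4-65+np.array(d0),52))
print(optics.boxes_of("wrist","guard_knob")[:2]);print(proj(im,(550,-67,116),True),proj(im,(550,-67,84),True))
E
python3 g.py 634 17 60 67.85
```

```text
clock: 12.48
eef_pos: [636.0, 16.6, 196.6]
tool_rot: [3.136, -0.004, 1.183]
force: [0.5, -0.5, 0.3]
width: 55.3
gripper_force: 0.0
disc [635.04608176  16.34354821  51.30781198]
[{'rect': [255.7, 226.5, 49.3, 89.6], 'score': 0.76}]
[269.95926077 306.29796275] [273.93299759 288.64469483]
t 12.575 at [634.4  17.2 193.9] yaw 67.81 w 55.52906551299908 F [-0.1  0.5 -0.2]
twist share [ 0.0003 -0.0006 -0.0002] shift if before turn [-0.0061 -0.0038  1.3392] after turn [-0.0034 -0.0025  1.3392]
```

View pics/w6.png

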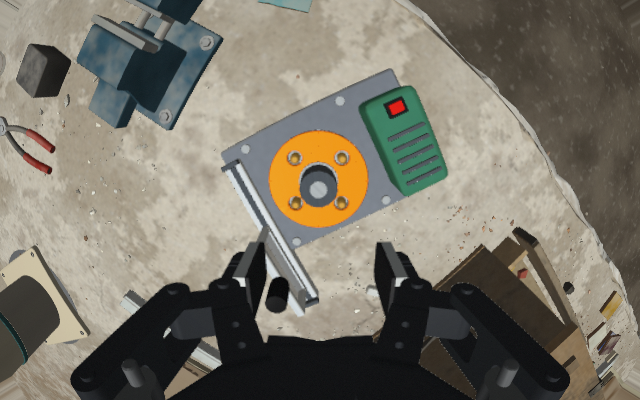

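The disc is flat with all four studs showing in the holes. The knob is at about (277,295). Now refine the knob position and track direction for the push.

```bash
python3 - <<'E'
from h import *
import pickle
im=pickle.load(open("w6.pkl","rb"))
print("knob top",at(im,275,304,116,True),"base",at(im,279,285,84,True))
print("track ends z10",at(im,230,165,10,True),at(im,313,302,10,True))
w=pickle.load(open("w1.pkl","rb"));print("w1 knob",at(w,301,283,116,True))
E
python3 g.py 554 -120 194 94
```

```text
knob top [555.94934075 -66.16911536 116.        ] base [557.13437978 -64.71695239  84.        ]
track ends z10 [542.64783714  64.78622845  10.        ] [ 560.23485455 -147.25133357   10.        ]
w1 knob [556.40816618 -65.03081317 116.        ]
t 12.575 at [634.4  17.2 193.9] yaw 67.81 w 55.52906551299908 F [-0.1  0.5 -0.2]
twist share [ 0.0004 -0.0006 -0.1455] shift if before turn [-1.5741 -0.2259 -0.0042] after turn [-1.3128e+00 -8.9740e-01 -8.0000e-04]
```

```bash
python3 -m jog '{"claw":[0,0,0,0,0,0,0,0,0,0,0,0],"xyz":[[0,0,0],[0,0,0],[0,0,0],[-0.32,-0.22,0],[-0.33,-0.22,0],[-0.33,-0.22,0],[-0.33,-0.21,0],[0,0,0.3],[0,0,0.4],[0,0,0.25],[0,0,0.09],[0,0,0]],"twist":[[0,0,-0.05],[0,0,-0.05],[0,0,-0.048],[0,0,0],[0,0,0],[0,0,0],[0,0,0],[0,0,0],[0,0,0],[0,0,0],[0,0,0],[0,0,0]]}'
python3 g.py 551.5 -12.5 90 94.5
```

```text
clock: 14.08
eef_pos: [557.9, -120.3, 89.4]
tool_rot: [3.141, -0.001, 1.648]
force: [-0.4, -1.0, 0.6]
width: 0.1
gripper_force: 0.0
t 14.075 at [ 557.9 -120.3   89.4] yaw 94.43 w 0.07781309057820031 F [-0.4 -1.   0.6]
twist share [ 0.0003 -0.0004 -0.0004] shift if before turn [ 1.0799  0.0193 -0.0052] after turn [ 1.0799  0.0206 -0.0064]
```

Push to about 10 mm short of shut, then close in gently.

```bash
python3 -m jog '{"claw":[0,0,0,0,0,0,0,0,0,0,0,0],"xyz":[[0.15,0,0],[0.1,0,0],[0.08,0,0],[0.08,0,0],[0.08,0,0],[0.08,0,0],[0.08,0,0],[0.08,0,0],[0.08,0,0],[0.08,0,0],[0.08,0,0],[0.02,0,0]],"twist":[[0,0,0],[0,0,0],[0,0,0],[0,0,0],[0,0,0],[0,0,0],[0,0,0],[0,0,0],[0,0,0],[0,0,0],[0,0,0],[0,0,0]]}'
python3 -m jog '{"claw":[0,0,0,0,0],"xyz":[[0.02,0,0],[0.02,0,0],[0.02,0,0],[0.02,0,0],[0,0,0]],"twist":[[0,0,0],[0,0,0],[0,0,0],[0,0,0],[0,0,0]]}'
```

```text
clock: 15.58
eef_pos: [551.2, -20.7, 90.2]
tool_rot: [3.138, -0.001, 1.649]
force: [2.2, -2.1, 3.5]
width: 0.4
gripper_force: 2.2
clock: 16.2
eef_pos: [550.0, -13.3, 90.0]
tool_rot: [3.14, -0.001, 1.649]
force: [2.0, -1.4, 3.6]
width: -0.1
gripper_force: 1.7
```

```bash
python3 -m jog '{"claw":[0,0,0,0],"xyz":[[0.015,0,0],[0.015,0,0],[0.015,0,0],[0,0,0]],"twist":[[0,0,0],[0,0,0],[0,0,0],[0,0,0]]}'
```

```text
clock: 16.7
eef_pos: [549.8, -11.5, 90.2]
tool_rot: [3.139, 0.002, 1.647]
force: [2.4, -7.1, 3.6]
width: 0.4
gripper_force: 3.3
```

```bash
python3 -m jog '{"claw":[0,0,0],"xyz":[[0.01,0,0],[0.01,0,0],[0,0,0]],"twist":[[0,0,0],[0,0,0],[0,0,0]]}'
```

```text
clock: 17.08
eef_pos: [549.8, -11.3, 90.3]
tool_rot: [3.138, 0.005, 1.646]
force: [3.0, -9.7, 2.5]
width: 0.3
gripper_force: 4.3
```

The force is rising without motion and the knob is where shut was predicted, so the guard is at the stop. Back off, rise and check.

```bash
python3 -m jog '{"claw":[0,0,0,0,0,0,0,0],"xyz":[[-0.1,0,0],[-0.25,0,0],[-0.2,0,0],[0,0,-0.3],[0,0,-0.5],[0,0,-0.4],[0,0,0],[0,0,0]],"twist":[[0,0,0],[0,0,0],[0,0,0],[0,0,0],[0,0,0],[0,0,0],[0,0,0],[0,0,0]]}'
python3 - <<'E'
from h import *
im=optics.get_image("wrist");save(im,"w7.png")
print(proj(im,(549.8,9.5,116),True))
for l in("oil_bottle","glue_tin","iron_block"):print(l,[np.round(b["rect"]).tolist() for b in optics.boxes_of("top",l)[:1]])
t=optics.get_image("top")
for l in("oil_bottle","glue_tin","iron_block"):print(l,[np.round(b["rect"]).tolist() for b in optics.boxes_of("top",l)[:1]])
E
```

```text
clock: 18.08
eef_pos: [551.9, -60.8, 208.7]
tool_rot: [-3.14, -0.003, 1.649]
force: [-0.1, 0.3, -0.4]
width: 0.2
gripper_force: 0.0
[323.89243985 111.34003733]
oil_bottle [[427.0, 179.0, 31.0, 22.0]]
glue_tin [[191.0, 143.0, 30.0, 25.0]]
iron_block [[208.0, 249.0, 30.0, 29.0]]
oil_bottle []
glue_tin [[189.0, 144.0, 27.0, 29.0]]
iron_block [[210.0, 247.0, 17.0, 32.0]]
```

View pics/w7.png

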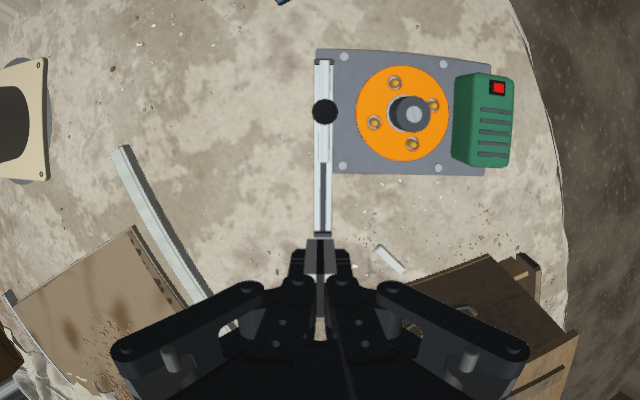

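The knob is at (325,111), where shut was predicted at (324,111). The guard is at the end of its track, and the disc is seated on all four studs.

```bash
python3 -c "
from cell import order
print(order.finish_job())"
```

```text
the job is handed in; nothing more can be done
None
```

The disc is seated flat on the flange with all four studs through its holes, and the guard is pushed shut against its stop; the robot stayed well clear of the bottle, tin and block, and I handed the job in at about 18 s.

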